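# Wedge up a work plate in the saw-sharpening shop

## Robot

A 6-joint arm with a two-finger parallel gripper is mounted at the origin on the work surface. World frame = base frame: x ahead of the robot, y to its left, z up, the work surface at z = 0. Lengths are in m, angles in rad, forces in N, time in s.
With the tool pointing down it reaches from about 0.35 to 0.975 m from the base axis. Payload 4.9 kg.
Tool frame: the origin (TCP) lies midway between the tips of the shut fingers; the grasp point (between the pads) lies 19 mm behind it; z points along the fingers, y is the line along which they close (so a half turn about z gives the same grasp; the last joint's range is limited). The gripper opens to 85 mm and grips with 20 to 120 N. Pads are 22 mm wide; open, the fingers measure 114 mm over their backs; the gripper's body (76 mm by 85 mm) begins 54 mm behind the grasp point. The pads swing forward as they close: fully open they stand 13 mm farther back than shut.
Start: joints at [-0.119, 0.053, 1.613, -0, 1.476, -0.119], TCP at [0.625, 0, 0.231] pointing down, gripper open.
Joint ranges: [-3.01, 3.01], [-1.01, 2.22], [0.06, 2.58], [-1.02, 4.17], [0.09, 2.62], [-3.14, 3.14]. Speed limits (rad/s): [2.57, 2.57, 3.14, 3.14, 3.14, 3.14].

## Interface

Orientations are given as a unit quaternion [w, x, y, z].
In Python, from plant import manip, cams, state gives the robot as it stands (manip), with the cameras (cams) and the readings as plain functions.
- The arm moves only by the shell command python3 shift.py 'ROWS'. ROWS is a JSON list of rows, 1 to 5 of them, each of 7 numbers: the opening from 0.0 (shut) to 1.0 (fully open), then dx, dy, dz in m, then a rotation vector rx, ry, rz in rad; each row shifts and turns the commanded pose from where the row before left it, along the tool's axes as they then stand; what a row does not reach is not made up. A row lasts 1/8 s, in which the tool goes at most 0.0625 m and 0.188 rad, less where a joint would pass 70% of its speed; a pose out of reach is approached as far as the arm can. The fingers move at their own pace and stop on an object; the grip force is fixed at half the most. Time passes only in rows, so rows that do not move let the fingers close. It prints the time, the measured TCP pose, the force, the opening and the grip force at its end.
- state(): the state, without advancing time (a new reading comes with each control period).
- cams.grab_frame(name): name is "scene" or "side" or "wrist"; returns the picture (384x512x3 uint8, red, green, blue); there is no depth.
- cams.camera_params(name): a dict with "intrinsics" (3x3 intrinsics, pixels), "xyz" and "orientation" of the camera in the world. Camera axes: x right, y down, z forward; pixel columns grow to the right and rows downward; lengths in m; the calibration is good to about 2 mm. A picture is of the moment at which its call begins: read the wrist's pose just before it. camera_params takes no time and is no camera call; for the wrist camera it gives the pose at the moment of the call.
- manip.job_done(): hands the job in; it is judged then, once.
The state is a dict: "time": time; "joint_pos": joint angles; "joint_vel": joint speeds; "joint_efforts": joint torques, N m; "tool_pos": TCP position; "tool_rot": TCP orientation; "contact_force": force on the tool from outside, world axes, zero at the start; "ft_torque": the same for the moment, N m; "gripper_width": opening from 0.0 (shut) to 1.0 (fully open); "grasp_force": force on a finger pad.
Only numpy, scipy, OpenCV 4.12 (cv2) and the standard library are available. Lean on these libraries where they do the work, as an engineer would, in place of code of your own. Each camera call takes 0.05 s, during which the arm holds its last target. There are 200 camera calls.

## Task

Take the clamp air off first: turn the regulator's black bar knob clockwise until the end with the white line points at the green mark, let go of it, and slide the red lock fork fully home over it. Then push the yellow wedge, flat on the fixture's base, under the free edge of the hinged work plate until the plate just lifts off its two brass seats (a gap of about 4 mm, not over 7 mm when you finish), without touching the plate itself or shifting the other things on the bench. A spring plunger pushes the wedge back out if it is let go, so finish while still holding the wedge in place with the plate raised: do not let go at the end.

Things in the scene. Friction and masses are not known exactly. Their poses are not given: they have to be found in the camera images.
- regulator: green regulator housing fixed to the bench, 35 mm high; spans -50..+100 mm along its x, -115..+95 mm along its y. Origin at bench level under x = y = 0, its x and y level, z up. The knob axis is at y = -55 mm (x = 0); the green mark on the top face is further toward -y; the lock track is on the +y side. A gauge, 111 mm high, stands at x = 71..93 mm beside the knob.
- knob_grip (a point): point on the knob axis, 68 mm above the bench. The knob is a steel disc 48 mm across (top 43 mm above the bench) carrying an upright black bar 42 mm long, 10 mm thick, 43 to 73 mm above the bench. The bar lies along this point's x axis; a white line on its top marks the +x end, the pointer. z up.
- knob (a joint): knob angle, rad, growing clockwise seen from above, 0 to 2.3; at 0 the pointer shows along the regulator's +x, at 1.57 along the regulator's -y, at the green mark. It stays where it is left (friction 0.04 N m).
- lock_tab (a point): grip point on the upright tab of the red lock fork, 71 mm above the bench. The tab is 12 mm thick along the regulator's x, 24 mm along its y, and stands 53 to 85 mm above the bench on a 44 x 30 mm carriage. Two prongs reach 60 mm from here toward the knob and straddle its bar when home. Axes as the regulator's.
- lock (a joint): travel of the lock fork, m: 0 fully back, 0.060 fully home over the knob (end stop); it slides along the regulator's -y and stays where it is left (about 1.5 N friction).
- fixture: grey fixture base fixed to the bench, a slab 14 mm high, x -170..+150 mm, y +/-65 mm. Origin at bench level. Its x axis points from the apron, where the wedge lies, to the plate: the wedge is pushed along +x. Brass seats 12 mm wide, 8 mm high, at y = +/-50 mm under the plate's front corners. A 50 mm wide spring plunger under the plate's edge pushes the wedge back with 5 to 8 N.
- work_plate: steel plate 140 long x 110 wide x 10 mm with a saw blade bolted on (33 mm high in all), hinged at its far end and resting by its weight (0.9 kg): about 5 N to lift the free edge. Origin on the hinge axis at underside level, at x = 125 mm in the fixture's frame, 22 mm above the bench; the plate extends 140 mm along -x from it.
- plate_edge (a point): middle of the lower front (free) edge of the work plate, 22 mm above the bench and 8 mm above the base's top face while the plate is down; at x = -15 mm, y = 0 in the fixture's frame.
- plate_hinge (a joint): tilt of the work plate, rad: 0 resting on its seats, growing as the free edge rises; the gap at the free edge is 140 mm times this angle (4 mm at 0.029).
- wedge: loose, smooth yellow aluminium wedge, 0.2 kg, on the apron. Origin in the middle of its underside, x toward its thin end. 90 x 40 mm; 4 mm thick at x = +45 mm, rising evenly over 40 mm to 24 mm (1 in 2), then flat to x = -45 mm. It meets the plate with 8 mm of it under the edge; each further 2 mm of push lifts the edge 1 mm. The push takes 10 to 15 N.
- wedge_grip (a point): grip point on the wedge's upright black post, at x = -27 mm and 50 mm above the underside in the wedge's frame (64 mm above the bench). The post is 16 mm wide along the wedge's y, 24 mm along its x, 24 to 66 mm above the underside. Axes as the wedge's.
- flask: blue drinking flask, 72 mm across, 200 mm tall; a bystander, leave it where it is. Origin at its underside.
- cleaner: green cleaner bottle, 60 mm across, 160 mm tall; a bystander, leave it where it is. Origin at its underside.
- flange: steel flange ring, 68 mm across, 14 mm thick, lying flat; a bystander, leave it where it is. Origin at its underside.
- grindwheel: brick-red grinding wheel, 100 mm across, 18 mm thick, lying flat; a bystander, leave it where it is. Origin at its underside.
- screwdriver: red-handled screwdriver, lying; a bystander, leave it where it is. Origin at its underside.
- wrench: steel wrench, lying; a bystander, leave it where it is. Origin at its underside.
- paste_can: yellow can, 60 mm across, 60 mm tall; a bystander, leave it where it is. Origin at its underside.

How it is judged:
On the way, in this order (a step that is already met when the one before it is completed fails the run):
1. the knob is at the green mark (within 0.12 rad) and let go (value of joint knob between 1.45 and 1.69 rad and contact force between the fingers and regulator below 0.2 N), for 0.2 s.
2. the lock fork is home over the knob, the knob still at the mark (value of joint knob between 1.45 and 1.69 rad and value of joint lock above 0.055 m), for 0.2 s.
3. the wedge has lifted the plate off its seats (all of step 2 and value of joint plate_hinge above 0.011 rad and contact force between wedge and work_plate above 1.5 N), for 0.2 s.
At the end, for the whole second after the job is handed in: Knob within 0.12 rad of the mark, lock 55 of its 60 mm home or more; the plate's free edge 1.5 to 7 mm (0.011 to 0.05 rad) up, carried by the wedge alone, which is flat on the base (2.5 mm, 0.05 rad) and still, held or pushed by the fingers (over 0.5 N); robot off the plate (all of step 3 and value of joint plate_hinge below 0.05 rad and contact force between the fingers and wedge above 0.5 N and contact force between each of the fingers, the arm and work_plate below 0.3 N and z of wedge in the frame of fixture between 0.011 and 0.0165 m and angle between wedge's own z axis and vertical below 0.05 rad and linear speed of wedge below 0.01 m/s and velocity of joint plate_hinge between -0.03 and 0.03 rad/s); the arm keeps its last pose, push and grip.
It fails at once if the robot pushes or lifts the work plate itself (contact force between any of the fingers, the arm and work_plate above 2 N).
It fails at once if a bystander is shifted by more than 20 mm (distance of any of flask, cleaner, flange, grindwheel, screwdriver, wrench, paste_can from where it was at the start of the episode above 0.02 m).
It also fails if it takes over 54 s, if anything falls off the work surface, if the arm or the gripper's body presses on something with over 40 N, if the wrist force passes 120 N, or if a joint passes its speed limit or range.

## Working session

There is one attempt and no reset: what is moved stays moved. The work goes in short steps, Python scripts to look and compute and a shell command to move; the robot and the scene stay as the last step left them, time stands still between calls to the robot, and variables do not carry over. Pictures are saved under pics/ and viewed, at most 10 in all, crops included, and the job is handed in when it is done.

```bash
ls; mkdir -p pics
python3 - <<'E'
from plant import manip, cams, state
import cv2
for n in ("scene","side"):
    im=cams.grab_frame(n); cv2.imwrite(f"pics/{n}0.png",cv2.cvtColor(im,cv2.COLOR_RGB2BGR))
    print(n,cams.camera_params(n))
im=cams.grab_frame("wrist"); cv2.imwrite("pics/wrist0.png",cv2.cvtColor(im,cv2.COLOR_RGB2BGR))
print(cams.camera_params("wrist"));print(state())
E
```

```text
pics
plant.py
shift.py
scene {'intrinsics': array([[347.69467808,   0.        , 248.24523109],
       [  0.        , 347.69467808, 191.18388879],
       [  0.        ,   0.        ,   1.        ]]), 'xyz': array([1.16693983, 0.02986644, 1.06161943]), 'orientation': array([-0.17367915,  0.639753  ,  0.72389819, -0.19111006])}
side {'intrinsics': array([[427.77084049,   0.        , 252.47392466],
       [  0.        , 427.77084049, 195.15831195],
       [  0.        ,   0.        ,   1.        ]]), 'xyz': array([ 0.30244852, -1.15224892,  1.03814371]), 'orientation': array([-0.4278195 ,  0.89406704, -0.12305546,  0.04971878])}
{'intrinsics': array([[332.02284886,   0.        , 255.6329858 ],
       [  0.        , 332.02284886, 191.19849436],
       [  0.        ,   0.        ,   1.        ]]), 'xyz': array([0.62508217, 0.07581248, 0.37259283]), 'orientation': array([ 1.49987087e-01,  9.88687889e-01, -1.95103884e-04, -3.04939504e-04])}
{'time': 0.15, 'joint_pos': array([-1.19014609e-01,  5.32267459e-02,  1.61397285e+00,  2.02778830e-05,
        1.47598471e+00, -1.19012491e-01]), 'joint_vel': array([ 0.00114665, -0.00275449, -0.00465035, -0.00027557, -0.00032725,
       -0.00163028]), 'joint_efforts': array([ 5.10442842e-04, -3.94241810e+01, -3.70721948e+01, -1.15854355e-04,
        4.61802789e-03,  5.00508997e-05]), 'tool_pos': array([6.24521133e-01, 5.42308596e-05, 2.30335509e-01]), 'tool_rot': array([-6.31809217e-04,  7.07107990e-01,  7.07105124e-01, -4.84006621e-04]), 'contact_force': array([-0.2162232 , -0.82297661, -0.7361067 ]), 'ft_torque': array([ 0.0176957 , -0.04096146,  0.01423828]), 'grasp_force': 0.0, 'gripper_width': 1.0011377675385804}
```

View pics/scene0.png

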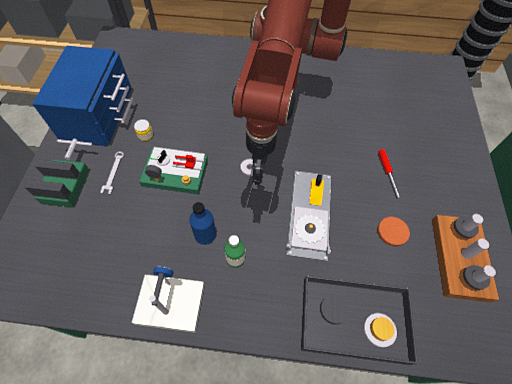

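View pics/side0.png

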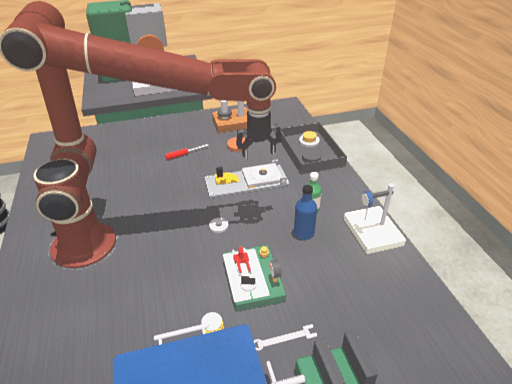

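The scene view shows the regulator around (175,168) and the fixture with the wedge around (315,190). In the side view they are at (252,277) and (240,180). I'll zoom both in one composite.

```bash
cat > h.py <<'E'
import numpy as np, cv2
from plant import manip, cams, state
from scipy.spatial.transform import Rotation as R
def rot(q): return R.from_quat(np.roll(np.asarray(q),-1))
def ray(c,px):
    d=np.linalg.solve(c["intrinsics"],[px[0],px[1],1.]); return c["xyz"],rot(c["orientation"]).apply(d)
def plane(c,px,z):
    o,d=ray(c,px); return (o+d*(z-o[2])/d[2])
def tri(c1,p1,c2,p2):
    o1,d1=ray(c1,p1);o2,d2=ray(c2,p2)
    s=np.linalg.lstsq(np.c_[d1,-d2],o2-o1,rcond=None)[0]
    a,b=o1+d1*s[0],o2+d2*s[1]; return (a+b)/2,np.linalg.norm(a-b)
def proj(c,X):
    p=c["intrinsics"]@rot(c["orientation"]).inv().apply(np.asarray(X)-c["xyz"]); return p[:2]/p[2]
E
python3 - <<'E'
import cv2,numpy as np
s=cv2.imread("pics/scene0.png");d=cv2.imread("pics/side0.png")
f=lambda im,x,y,w,h:cv2.resize(im[y:y+h,x:x+w],(400,300),interpolation=cv2.INTER_CUBIC)
cv2.imwrite("pics/z0.png",np.vstack([np.hstack([f(s,135,140,80,60),f(s,260,165,120,90)]),np.hstack([f(d,212,238,80,60),f(d,195,145,100,75)])]))
E
```

```text
(no output)
```

View pics/z0.png

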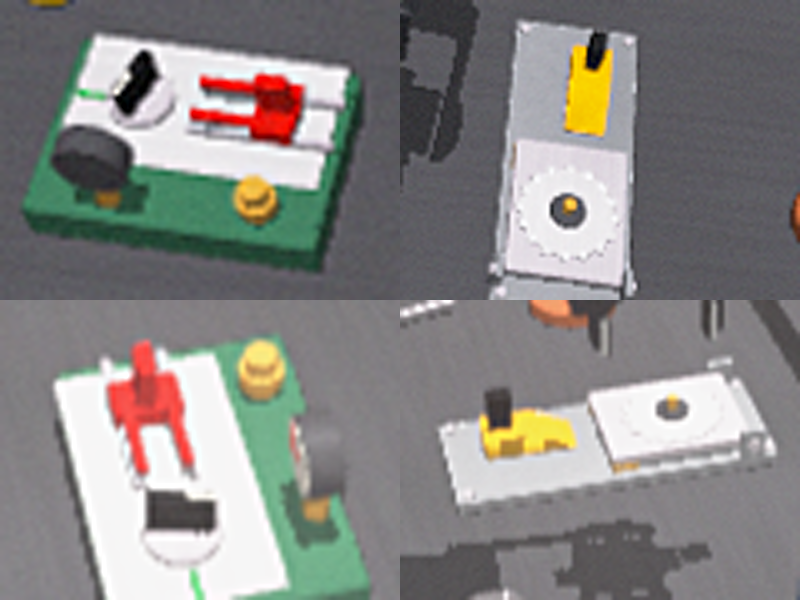

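View pics/wrist0.png

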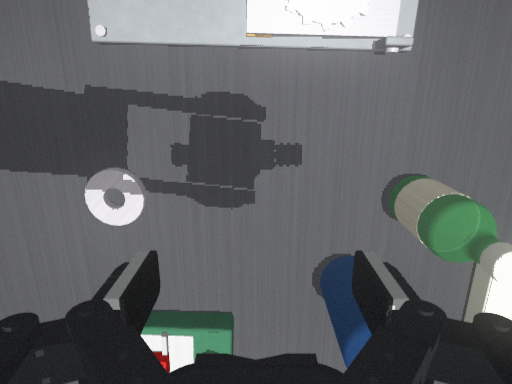

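The composite shows the regulator with its x roughly along world +x (gauge side), the knob bar, the red fork to world +y of the knob, and the wedge on the apron with its post nearest the robot. The wrist image has +y up. Coarse positions next.

Run:
```python
from h import *
S,D=cams.camera_params("scene"),cams.camera_params("side")
np.set_printoptions(precision=4,suppress=True)
print("tabtop",tri(S,(191,156),D,(241,248.5)))
print("disc",plane(S,(163.4,160.5),.043),plane(D,(248.2,284),.043))
print("green",plane(S,(153,158.5),.035),plane(D,(251.5,295.5),.035))
print("post top",tri(S,(260+197*.3,165+38*.3),D,(195+98*.25,145+92*.25)))
# bases corners (scene, slab z=.014)
for p in [(517,22),(637,36),(632,290)]: print("fix",plane(S,(260+(p[0]-400)*.3,165+p[1]*.3),.014))
for p in [(90,38),(362,72),(320,262),(22,210)]: print("reg",plane(S,(135+p[0]*.2,140+p[1]*.2),.035))
```

```text
tabtop (array([ 0.4936, -0.2461,  0.0804]), np.float64(0.005381875880010064))
disc [ 0.4968 -0.3486  0.043 ] [ 0.4884 -0.3589  0.043 ]
green [ 0.4877 -0.3907  0.035 ] [ 0.4884 -0.3958  0.035 ]
post top (array([0.5192, 0.1959, 0.0783]), np.float64(0.0028085435909833358))
fix [0.4656 0.1214 0.014 ]
fix [0.4673 0.2502 0.014 ]
fix [0.7556 0.2463 0.014 ]
reg [ 0.4402 -0.4032  0.035 ]
reg [ 0.4452 -0.2002  0.035 ]
reg [ 0.605 -0.2    0.035]
reg [ 0.5901 -0.4118  0.035 ]
```

```bash
python3 shift.py '[[1,-0.04,-0.02,-0.03,0,0,0],[1,-0.05,-0.02,-0.03,0,0,0],[1,-0.055,-0.02,-0.01,0,0,0],[1,-0.055,-0.02,0,0,0,0],[1,-0.055,-0.02,0,0,0,0]]' && python3 shift.py '[[1,-0.045,-0.025,0,0,0,0],[1,0,0,0,0,0,0]]'
python3 - <<'E'
from h import *
c=cams.camera_params("wrist"); im=cams.grab_frame("wrist"); cv2.imwrite("pics/w1.png",cv2.cvtColor(im,cv2.COLOR_RGB2BGR)); np.save("w1.npy",c,allow_pickle=True);print(c)
E
```

```text
time: 0.78
tool_pos: [0.5241, -0.2565, 0.3014]
tool_rot: [0.0, 0.707, 0.707, 0.0]
contact_force: [0.3, -0.2, -0.2]
gripper_width: 0.998
grasp_force: 0.0
time: 1.02
tool_pos: [0.4983, -0.3025, 0.3007]
tool_rot: [-0.0, 0.709, 0.705, -0.0]
contact_force: [0.4, -0.2, -0.5]
gripper_width: 1.001
grasp_force: 0.0
{'intrinsics': array([[332.02284886,   0.        , 255.6329858 ],
       [  0.        , 332.02284886, 191.19849436],
       [  0.        ,   0.        ,   1.        ]]), 'xyz': array([ 0.49914992, -0.22681314,  0.44297685]), 'orientation': array([ 1.49965405e-01,  9.88687312e-01, -2.76014764e-03, -3.97728790e-04])}
```

View pics/w1.png

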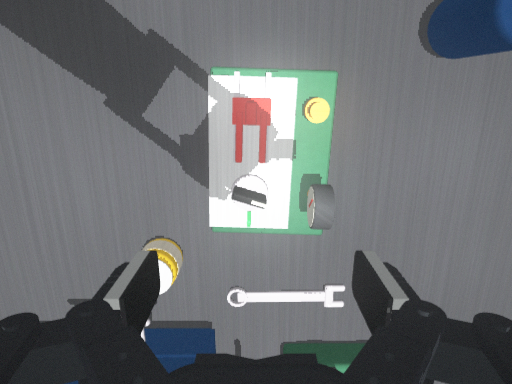

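The regulator is fully visible: housing x 210–335, y 68–235, bar (233,192)–(267,205) with the white line at the right end, fork carriage (252,110), green mark (249,218). Now precise measurement.

Run:
```python
from h import *
np.set_printoptions(precision=4,suppress=True)
c=np.load("w1.npy",allow_pickle=True).item(); im=cv2.imread("pics/w1.png"); hsv=cv2.cvtColor(im,cv2.COLOR_BGR2HSV)
def comps(m,z,roi,name,mina=8):
    k=np.zeros_like(m);x,y,w,h=roi;k[y:y+h,x:x+w]=m[y:y+h,x:x+w]
    n,l,st,ce=cv2.connectedComponentsWithStats(k)
    for i in range(1,n):
        if st[i,4]<mina: continue
        cn=cv2.findContours((l==i).astype('uint8'),0,2)[0][0]
        P=np.array([plane(c,p,z)[:2] for p in cn[:,0].astype(float)],np.float32)
        r=cv2.minAreaRect(P*1000); print(name,st[i],ce[i],plane(c,ce[i],z)[:2],"rect mm",np.round(cv2.boxPoints(r)).tolist(),np.round(r[1],1),round(r[2],1))
g=cv2.inRange(hsv,(60,90,30),(90,255,255)); w=cv2.inRange(hsv,(0,0,150),(180,60,255))
r=cv2.inRange(hsv,(0,150,40),(8,255,255))|cv2.inRange(hsv,(172,150,40),(180,255,255))
house=cv2.morphologyEx(g|w,cv2.MORPH_CLOSE,np.ones((15,15)))
comps(house,.035,(195,60,150,185),"house",2000)
comps(cv2.inRange(hsv,(45,120,120),(65,255,255)),.035,(235,205,30,30),"mark")
comps(cv2.inRange(hsv,(0,0,0),(180,255,50)),.073,(225,175,50,40),"bar",30)
comps(r,.05,(225,85,60,90),"red",30)
x,y,w_,h_=228,180,46,34
print(im[y:y+h_:2,x:x+w_:2].mean(2).astype(int))
```

```text
house [  208    66   130   169 14852] [259.8816 152.3315] [ 0.504 -0.303] rect mm [[436.0, -410.0], [586.0, -416.0], [594.0, -205.0], [444.0, -200.0]] [210.3 150.1] 87.8
[[190 194 192 188 170 186 253 254 253 254 254 254 254 254 254 254 254 239
  252 255 255 255 255]
 [192 194 189 161 180 254 254 254 253 254 254 254 254 254 254 254 254 254
  214 255 255 255 255]
 [192 194 180 181 249 254 254 253 254 254 254 254 254 254 254 254 254 254
  254 226 255 255 255]
 [191 194 179 146 102 245 249 253 254 254 254 254 253 254 254 254 254 254
  254 242 255 255 255]
 [220 194 180  96  90  94  96 105 141 245 253 254 253 254 253 254 254 254
  254 253 255 255 255]
 [192 245 174  92  95  94  98  96 102 104 100 141 245 248 253 253 253 254
  253 253 254 255 255]
 [193 185 156  95  95  96  99  99 100 102 105 103 102 107 127 244 248 253
  253 254 252 255 255]
 [231 254 125 108 101 107 100  98 102 101 104 102 103 109 105 104 111 116
  208 253 255 255 255]
 [254 254 108 108 112 113 119 116 112 102 105 103 106 104 106 108 108 110
  109 251 255 255 255]
 [254 254 107 104 107 111 112 117 116 121 127 122 115 109 107 107 108 107
  111 224 255 255 255]
 [254 254 243 213 168 107 106 112 114 113 116 119 225 163 123 119 112 109
  108 167 255 255 255]
 [254 254 254 228 251 252 217 169 123 108 113 118 255 255 254 237 194 136
  121 189 255 255 255]
 [254 254 254 254 252 252 253 252 252 242 198 126 149 253 254 255 255 255
  246 249 255 255 255]
 [254 254 254 254 254 252 252 252 251 251 252 251 243 215 173 156 235 254
  255 254 255 255 255]
 [254 254 254 254 254 255 253 252 251 251 251 251 251 251 253 253 239 182
  221 254 255 255 255]
 [254 254 254 254 254 255 254 254 254 253 245 243 253 254 254 255 254 254
  254 254 255 255 255]
 [254 254 254 254 254 255 254 254 254 254 180 184 255 254 254 255 254 254
  254 254 255 255 255]]
```

Run:
```python
from h import *
np.set_printoptions(precision=4,suppress=True)
c=np.load("w1.npy",allow_pickle=True).item(); im=cv2.imread("pics/w1.png"); b=im.astype(int)
print("red px",im[110,250],im[140,239])
def big(m,roi):
    x,y,w,h=roi; k=np.zeros(m.shape,'uint8'); k[y:y+h,x:x+w]=m[y:y+h,x:x+w]*255
    n,l,st,ce=cv2.connectedComponentsWithStats(k); i=1+np.argmax(st[1:,4]); print(st[i],ce[i]); return (l==i).astype('uint8')
bar=big(b.mean(2)<140,(229,183,39,28))
cn=cv2.findContours(bar,0,2)[0][0][:,0].astype(float)
P=np.array([plane(c,p,.073)[:2] for p in cn],np.float32)*1000
r=cv2.minAreaRect(P);print("bar",np.round(cv2.boxPoints(r),1).tolist(),r[1],r[2])
red=(b[...,2]>60)&(b[...,2]>2.0*b[...,1])
m=big(red,(225,85,60,90))
for y in range(94,166,4):
    xs=np.flatnonzero(m[y,225:285])+225; print(y,xs.min() if len(xs) else 0,xs.max() if len(xs) else 0,im[y,228:276:3,2])
ex=np.array([.99927,-.0383]);ey=np.array([.0383,.99927]);o=np.array([.4903,-.2970])
for z in (.043,.053,.085):
    for p in [(252,111)]: q=plane(c,p,z)[:2]-o;print(z,q@ex,q@ey)
```

```text
red px [105 107 201] [ 87  91 193]
[232 186  34  19 382] [246.9895 195.3874]
bar [[468.3999938964844, -349.5], [507.0, -363.29998779296875], [512.5999755859375, -347.5], [474.0, -333.79998779296875]] (16.69586181640625, 41.00450134277344) 70.42786407470703
[233 106   9  56 274] [237.854  135.3723]
94 0 0 [195 197 191 188 199 197 255 255 255 255 255 255 255 255 255 255]
98 0 0 [199 199 200 199 203 198 198 195 253 253 248 250 243 243 255 255]
102 0 0 [195 199 201 200 202 205 191 188 183 186 255 255 255 255 255 255]
106 234 234 [195 194 197 199 202 202 189 208 204 204 206 255 255 255 255 255]
110 234 236 [192 196 198 199 200 197 192 201 203 200 204 205 254 255 255 255]
114 233 235 [195 195 196 196 198 196 191 202 202 197 207 199 205 206 255 255]
118 233 239 [191 196 196 194 197 198 190 200 203 197 202 200 207 205 207 255]
122 233 240 [193 193 196 193 197 198 192 199 197 192 208 200 206 208 204 255]
126 237 241 [190 192 184 194 196 194 195 205 195 202 204 200 203 191 209 205]
130 237 241 [186 193 184 194 196 196 194 203 197 199 204 203 201 191 210 209]
134 237 241 [190 192 183 191 195 194 195 202 195 199 201 202 202 193 210 209]
138 237 241 [190 191 181 195 196 194 191 203 195 202 201 202 201 190 209 205]
142 237 241 [190 193 178 192 195 191 193 202 197 199 199 198 201 192 207 207]
146 236 241 [188 192 182 192 193 192 196 202 197 200 198 198 200 189 208 205]
150 236 241 [188 193 179 193 192 194 195 198 195 202 199 198 196 191 207 204]
154 236 240 [189 189 181 193 196 191 193 201 199 202 186 201 194 191 208 206]
158 236 241 [189 188 179 191 191 195 194 200 196 198 189 200 194 194 205 244]
162 0 0 [188 190 186 181 182 195 198 202 196 195 235 205 217 228 255 255]
0.043 0.0027508950689016268 0.04469075894663774
0.053 0.0028360102679308025 0.045335391684636656
0.085 0.0031083789048242843 0.047398216446233224
```

Bar found: centre ≈ (0.489, −0.352), world angle −0.343 (knob ≈ 0.305). The housing rectangle comes out at 150×210 mm, matching the spec, with yaw −0.038. Approaching the knob.

```bash
python3 shift.py '[[0.45,-0.0495,-0.0096,0.03,0,0,0],[0.45,0,0,0.04,0,0,-0.176],[0.45,0,0,0.04,0,0,-0.176],[0.45,0,0,0.04,0,0,-0.176],[0.45,0,0,0.04,0,0,-0.176]]' && python3 shift.py '[[0.45,0,0,0,0,0,-0.176],[0.45,0,0,0,0,0,-0.176],[0.45,0,0,0,0,0,-0.172],[0.45,0,0,0,0,0,0],[0.45,0,0,0,0,0,0]]'
python3 - <<'E'
from h import *
s=state();r=rot(s["tool_rot"])
ty=r.apply([0,1,0]);print(s["tool_pos"],"tool y ang",np.arctan2(ty[1],ty[0]),"tz",r.apply([0,0,1]), s["joint_pos"])
print("err tool",r.inv().apply(np.array([.4887,-.352,.050])-s["tool_pos"]))
E
```

```text
time: 1.7
tool_pos: [0.4913, -0.3479, 0.1099]
tool_rot: [0.0, 0.416, 0.909, 0.0]
contact_force: [0.2, 0.4, -0.4]
gripper_width: 0.447
grasp_force: 0.0
time: 2.33
tool_pos: [0.4909, -0.3487, 0.1113]
tool_rot: [0.0, 0.171, 0.985, 0.0]
contact_force: [-1.1, 0.5, 0.2]
gripper_width: 0.451
grasp_force: 0.0
[ 0.49087834 -0.34870148  0.11127826] tool y ang 1.2267752065284807 tz [ 5.21617439e-05  2.03022814e-04 -9.99999978e-01] [-7.41277575e-01  1.01179143e-01  1.76921597e+00  1.93590002e-04
  1.27129616e+00 -1.96810991e+00]
err tool [ 0.00093701 -0.00385273  0.06127748]
```

```bash
python3 shift.py '[[0.45,0.001,-0.004,0.03,0,0,0],[0.45,0,0,0.031,0,0,0],[0.45,0,0,0,0,0,0],[0,0,0,0,0,0,0],[0,0,0,0,0,0,0]]' && python3 shift.py '[[0,0,0,0,0,0,0],[0,0,0,0,0,0,0]]'
python3 - <<'E'
from h import *
s=state();r=rot(s["tool_rot"]);ty=r.apply([0,1,0]);print(s["tool_pos"],"tool y ang",np.arctan2(ty[1],ty[0]),s["contact_force"])
im=cams.grab_frame("wrist"); cv2.imwrite("pics/w2.png",cv2.cvtColor(im,cv2.COLOR_RGB2BGR))
E
```

```text
time: 2.95
tool_pos: [0.4893, -0.3534, 0.0524]
tool_rot: [0.001, 0.171, 0.985, -0.0]
contact_force: [1.0, 1.0, 1.5]
gripper_width: 0.104
grasp_force: 60.9
time: 3.2
tool_pos: [0.4893, -0.3535, 0.0524]
tool_rot: [0.001, 0.171, 0.985, -0.0]
contact_force: [0.4, 3.3, 5.4]
gripper_width: 0.102
grasp_force: 61.5
[ 0.4893382  -0.35348634  0.05237556] tool y ang 1.2278067377051354 [0.36428089 3.30871194 5.37363571]
```

View pics/w2.png

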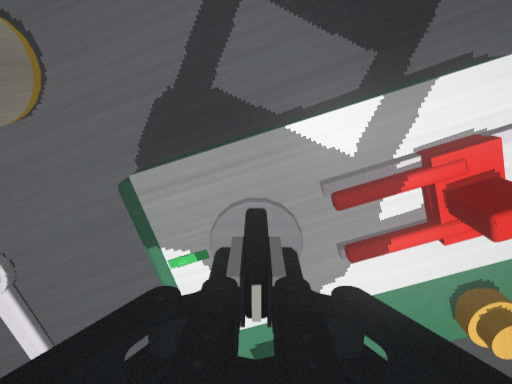

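The bar is held between the pads, centred on the disc, with the white line at bottom (257,300) and the fork clear at right. Turning clockwise.

```bash
python3 shift.py '[[0,0,0,0,0,0,0.181],[0,0,0,0,0,0,0.181],[0,0,0,0,0,0,0.181],[0,0,0,0,0,0,0.181]]' && python3 shift.py '[[0,0,0,0,0,0,0.181],[0,0,0,0,0,0,0.181],[0,0,0,0,0,0,0.181],[0,0,0,0,0,0,0],[0,0,0,0,0,0,0]]'
python3 - <<'E'
from h import *
s=state();r=rot(s["tool_rot"]);ty=r.apply([0,1,0]);print(s["tool_pos"],"tool y ang",np.arctan2(ty[1],ty[0]),s["contact_force"],s["ft_torque"])
im=cams.grab_frame("wrist"); cv2.imwrite("pics/w3.png",cv2.cvtColor(im,cv2.COLOR_RGB2BGR))
E
```

```text
time: 3.75
tool_pos: [0.4894, -0.3534, 0.0523]
tool_rot: [0.001, 0.511, 0.86, 0.0]
contact_force: [1.3, 3.0, 5.5]
gripper_width: 0.102
grasp_force: 61.6
time: 4.38
tool_pos: [0.4894, -0.3534, 0.0524]
tool_rot: [0.001, 0.721, 0.693, 0.001]
contact_force: [1.5, 3.0, 6.7]
gripper_width: 0.105
grasp_force: 61.6
[ 0.48944651 -0.35335355  0.05238497] tool y ang -0.03907947816797994 [1.52156722 3.0244997  6.72981808] [ 0.46232032 -0.11855324 -0.01956904]
```

```bash
python3 shift.py '[[0.45,0,0,0,0,0,0],[0.45,0,0,0,0,0,0],[0.45,0,0,-0.03,0,0,0],[0.45,0,0,-0.06,0,0,0],[0.45,0,0,-0.05,0,0,0]]' && python3 shift.py '[[0.45,0.0,0,-0.02,0,0,0],[0.45,0,0,0,0,0,0]]'
python3 - <<'E'
from h import *
c=cams.camera_params("wrist"); im=cams.grab_frame("wrist"); cv2.imwrite("pics/w4.png",cv2.cvtColor(im,cv2.COLOR_RGB2BGR)); np.save("w4.npy",c,allow_pickle=True)
E
```

```text
time: 5.05
tool_pos: [0.4878, -0.3531, 0.1919]
tool_rot: [0.0, 0.721, 0.693, -0.0]
contact_force: [0.7, -0.5, -0.1]
gripper_width: 0.446
grasp_force: 0.0
time: 5.3
tool_pos: [0.4885, -0.3535, 0.2114]
tool_rot: [0.001, 0.721, 0.693, -0.0]
contact_force: [-0.8, 0.3, -0.0]
gripper_width: 0.449
grasp_force: 0.0
```

View pics/w4.png

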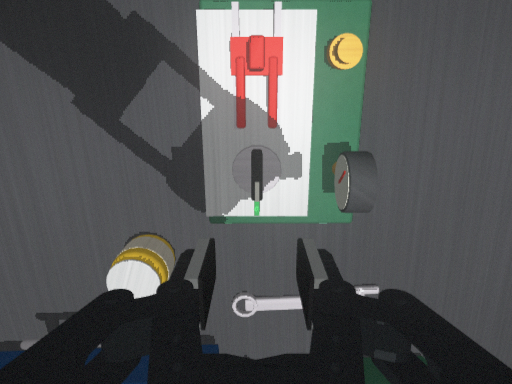

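The knob points at the green mark: bar (257,150–200), mark (257,210). The tab's top face has its far edge at about (257,36), and its foot is at about (257,70).

Run:
```python
from h import *
np.set_printoptions(precision=4,suppress=True)
c=np.load("w4.npy",allow_pickle=True).item(); im=cv2.imread("pics/w4.png")
print(im[28:80:2,257].tolist()); print(im[45,240:275,2].tolist())
a=plane(c,(257.5,36),.085);b=plane(c,(257,70),.053);print(a,b)
s=state();r=rot(s["tool_rot"]);t=np.r_[(a+b)[:2]/2,.058];print(t,r.inv().apply(t-s["tool_pos"]))
print([ (plane(c,(x,45),.085)) for x in (249,266)])
```

```text
[[234, 234, 233], [235, 234, 234], [235, 235, 236], [221, 221, 226], [76, 77, 215], [88, 91, 236], [87, 91, 236], [90, 95, 237], [90, 95, 238], [89, 94, 238], [94, 99, 239], [95, 100, 240], [93, 97, 240], [92, 98, 240], [94, 100, 241], [92, 95, 239], [91, 97, 239], [90, 96, 239], [91, 96, 239], [87, 93, 235], [77, 77, 185], [70, 71, 121], [98, 103, 243], [94, 96, 234], [238, 238, 238], [238, 238, 238]]
[239, 240, 240, 240, 239, 240, 169, 145, 140, 174, 210, 231, 235, 236, 236, 237, 237, 237, 239, 240, 240, 239, 236, 215, 179, 237, 241, 241, 241, 241, 241, 241, 242, 241, 242]
[ 0.4951 -0.2414  0.085 ] [ 0.4941 -0.2635  0.053 ]
[ 0.4946 -0.2524  0.058 ] [0.1004 0.0032 0.1511]
[array([ 0.4885, -0.2472,  0.085 ]), array([ 0.5012, -0.2477,  0.085 ])]
```

```bash
python3 shift.py '[[0.45,0.05,0.0015,0.02,0,0,0],[0.45,0.05,0.0015,0.02,0,0,0],[0.45,0,0,0.05,0,0,0],[0.45,0,0,0.04,0,0,0],[0.45,0,0,0.02,0,0,0]]' && python3 shift.py '[[0.45,0,0,0,0,0,0],[0,0,0,0,0,0,0],[0,0,0,0,0,0,0],[0,0,0,0,0,0,0]]'
```

```text
time: 5.98
tool_pos: [0.4917, -0.2507, 0.0545]
tool_rot: [-0.005, 0.721, 0.693, -0.001]
contact_force: [0.0, 1.0, -0.9]
gripper_width: 0.45
grasp_force: 0.0
time: 6.48
tool_pos: [0.4934, -0.2539, 0.0621]
tool_rot: [-0.001, 0.721, 0.693, -0.002]
contact_force: [-9.7, 0.2, 5.9]
gripper_width: 0.125
grasp_force: 59.9
```

```bash
python3 shift.py '[[0,-0.015,0,0,0,0,0],[0,-0.015,0,0,0,0,0],[0,-0.015,0,0,0,0,0],[0,-0.01,0,0,0,0,0],[0,0,0,0,0,0,0]]' && python3 shift.py '[[0,-0.005,0,0,0,0,0],[0,-0.003,0,0,0,0,0],[0,0,0,0,0,0,0]]'
```

```text
time: 7.1
tool_pos: [0.4913, -0.3099, 0.0621]
tool_rot: [-0.001, 0.721, 0.693, -0.002]
contact_force: [-8.8, -0.6, 3.8]
gripper_width: 0.13
grasp_force: 59.6
time: 7.48
tool_pos: [0.4913, -0.3106, 0.062]
tool_rot: [-0.007, 0.721, 0.693, 0.003]
contact_force: [-9.3, 23.0, 14.7]
gripper_width: 0.131
grasp_force: 61.2
```

```bash
python3 shift.py '[[0.45,0.003,0,0,0,0,0],[0.45,0,0,0,0,0,0],[0.45,0,0,-0.04,0,0,0],[0.45,0,0,-0.06,0,0,0],[0.45,-0.03,0,-0.06,0,0,0]]' && python3 shift.py '[[0.45,0,0,0,0,0,0],[0.45,0,0,0,0,0,0]]'
python3 - <<'E'
from h import *
c=cams.camera_params("wrist"); im=cams.grab_frame("wrist"); cv2.imwrite("pics/w5.png",cv2.cvtColor(im,cv2.COLOR_RGB2BGR)); np.save("w5.npy",c,allow_pickle=True)
E
```

```text
time: 8.1
tool_pos: [0.4919, -0.3408, 0.2189]
tool_rot: [0.001, 0.72, 0.694, 0.0]
contact_force: [1.0, -0.9, 0.2]
gripper_width: 0.449
grasp_force: 0.0
time: 8.35
tool_pos: [0.4915, -0.3415, 0.2166]
tool_rot: [0.001, 0.721, 0.693, 0.0]
contact_force: [0.4, -0.1, 0.2]
gripper_width: 0.451
grasp_force: 0.0
```

View pics/w5.png

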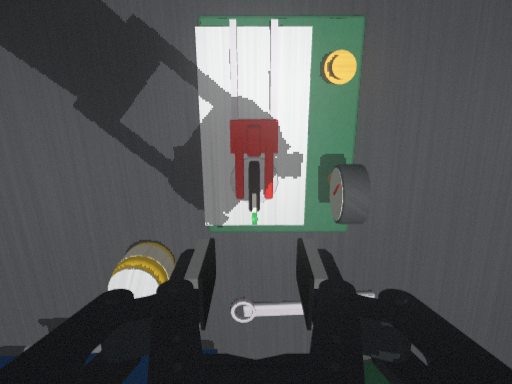

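The fork straddles the bar: carriage back edge near row 120, prong tips near row 198, and the pointer still at the mark. I'll check the travel by projecting these against w4.

Run:
```python
from h import *
c4=np.load("w4.npy",allow_pickle=True).item();c5=np.load("w5.npy",allow_pickle=True).item()
def edges(f,x):
    b=cv2.imread(f).astype(int); col=b[:,x]; m=(col[:,2]>1.5*col[:,1])&(col[:,2]>70); i=np.flatnonzero(m[:230]); return i.min(),i.max()
for x4 in (238,240,242,270,272): print("w4",x4,edges("pics/w4.png",x4))
for x5 in (237,239,241,266,268,270): print("w5",x5,edges("pics/w5.png",x5))
e4=edges("pics/w4.png",240);e5=edges("pics/w5.png",239)
for k,z in ((0,.053),(1,.05)): print(plane(c4,(240,e4[k]),z)[1]-plane(c5,(239,e5[k]),z)[1])
# knob
b=cv2.imread("pics/w5.png"); print(b[160:212:4,244:266].mean(2).astype(int))
```

```text
w4 238 (np.int64(37), np.int64(127))
w4 240 (np.int64(37), np.int64(127))
w4 242 (np.int64(37), np.int64(127))
w4 270 (np.int64(37), np.int64(127))
w4 272 (np.int64(37), np.int64(127))
w5 237 (np.int64(120), np.int64(198))
w5 239 (np.int64(120), np.int64(198))
w5 241 (np.int64(120), np.int64(198))
w5 266 (np.int64(119), np.int64(198))
w5 268 (np.int64(119), np.int64(198))
w5 270 (np.int64(120), np.int64(198))
0.05564303597564771
0.0570244869949853
[[117 121 129 124 126 125 115 109 108 111 110 109 108 111 117 122 122 125
  125 125 104  81]
 [116 120 122 123 116  58  48  49  48  48  41  46  46  51  47  77 121 124
  125 122 110  82]
 [114 117 121 121  85  50  44  49  47  50  46  48  45  51  47  71 120 124
  121 124  97  78]
 [116 118 123 121  84  51  47  53  50  49  53  51  50  54  49  61 113 124
  123 121  98  81]
 [114 120 121 119  85  52  45  51  48  50  48  49  49  49  49  58 117 120
  125 122  94  79]
 [116 119 121 118  80  53  46  51  46  52  49  50  55  51  50  60 114 122
  122 121  92  80]
 [114 120 120 121  85  52  49  47  50  49  51  47  49  52  52  63 116 122
  122 122  94  83]
 [114 117 121 117  89  53  51  49  48  50  53  52  54  47  49  61 114 120
  122 121  98  81]
 [115 121 118 120 100  56  50  50  53  55  54  58  52  52  51  79 200 212
  213 138  93 104]
 [114 120 121 123 100  59  45  48 138 145 148 147 104  61  51  80 200 213
  214 214 147 110]
 [151 151 152 155 126  66  52  48 136 143 146 146 103  59  56  76 199 212
  210 207 207 214]
 [228 225 225 224 184  81  50  50 138 146 145 145 100  60  53  83 222 228
  226 226 229 233]
 [228 225 225 224 184  82  47  53 135 233 239 237 171  80  60  81 220 228
  225 227 229 232]]
```

Measured travel is 56–57 mm and ended on a hard contact (23 N), which is close to the 55 mm threshold. As a check, I'll push the tab from behind with shut fingers.

```bash
python3 shift.py '[[0,0.06,0,0,0,0,0],[0,0.014,0.001,0.03,0,0,0],[0,0,0,0.05,0,0,0],[0,0,0,0.05,0,0,0],[0,0,0,0.02,0,0,0]]' && python3 shift.py '[[0,-0.004,0,0,0,0,0],[0,-0.005,0,0,0,0,0],[0,-0.005,0,0,0,0,0],[0,0,0,0,0,0,0]]'
```

```text
time: 9.02
tool_pos: [0.4923, -0.2644, 0.0607]
tool_rot: [-0.005, 0.721, 0.693, -0.001]
contact_force: [-0.2, 0.7, -0.2]
gripper_width: 0.003
grasp_force: 0.0
time: 9.52
tool_pos: [0.4957, -0.2823, 0.0679]
tool_rot: [0.001, 0.721, 0.693, 0.0]
contact_force: [-0.6, 0.1, -0.5]
gripper_width: 0.004
grasp_force: 0.0
```

```bash
python3 shift.py '[[0,-0.004,0,0,0,0,0],[0,0,0,0,0,0,0]]' && python3 shift.py '[[0,-0.004,0,0,0,0,0],[0,-0.003,0,0,0,0,0],[0,0,0,0,0,0,0]]'
```

```text
time: 9.78
tool_pos: [0.4948, -0.2853, 0.0664]
tool_rot: [0.0, 0.721, 0.693, 0.0]
contact_force: [-0.4, -0.7, -0.1]
gripper_width: 0.005
grasp_force: 0.0
time: 10.15
tool_pos: [0.4948, -0.2861, 0.0664]
tool_rot: [-0.005, 0.721, 0.693, 0.004]
contact_force: [-1.4, 21.0, 11.7]
gripper_width: -0.001
grasp_force: 10.6
```

The fork is at its end stop: 21 N from behind and no motion. Moving to the wedge now.

```bash
python3 shift.py '[[0,0.015,0,0,0,0,0],[0.5,0.01,0,-0.06,0,0,0],[0.5,0.01,0,-0.06,0,0,0],[0.5,0.03,0,-0.05,0,0,0],[0.5,0.06,0,0,0,0,0]]' && python3 shift.py '[[0.5,0.06,0,0,0,0,0],[0.5,0.06,0,0,0,0,0],[0.5,0.06,0,0,0,0,0],[0.5,0.06,0,0,0,0,0],[0.5,0.06,0,0,0,0,0]]' && python3 shift.py '[[0.5,0.04,0,0,0,0,-0.1],[0.5,0,0,0,0,0,-0.18],[0.5,0,0,0,0,0,-0.18],[0.5,0,0,0,0,0,-0.18],[0.5,0,0,0,0,0,-0.18]]' && python3 shift.py '[[0.5,0,0,0,0,0,-0.18],[0.5,0,0,0,0,0,-0.18],[0.5,0,0,0,0,0,-0.18],[0.5,0,0,0,0,0,-0.18],[0.5,0,0,0,0,0,-0.07]]'&& python3 shift.py '[[0.5,0,0,0,0,0,0],[0.5,0,0,0,0,0,0]]'
python3 - <<'E'
from h import *
c=cams.camera_params("wrist"); im=cams.grab_frame("wrist"); cv2.imwrite("pics/w6.png",cv2.cvtColor(im,cv2.COLOR_RGB2BGR)); np.save("w6.npy",c,allow_pickle=True)
E
```

```text
time: 10.78
tool_pos: [0.5019, -0.1687, 0.2427]
tool_rot: [0.006, 0.722, 0.692, 0.002]
contact_force: [0.9, 1.1, -0.9]
gripper_width: 0.499
grasp_force: 0.0
time: 11.4
tool_pos: [0.5108, 0.1344, 0.2363]
tool_rot: [0.001, 0.721, 0.693, 0.0]
contact_force: [0.3, 0.1, 0.2]
gripper_width: 0.503
grasp_force: 0.0
time: 12.02
tool_pos: [0.5125, 0.1725, 0.2359]
tool_rot: [0.0, 0.382, 0.924, -0.0]
contact_force: [0.1, 0.1, -0.1]
gripper_width: 0.499
grasp_force: 0.0
time: 12.65
tool_pos: [0.5125, 0.1724, 0.2359]
tool_rot: [0.0, -0.002, 1.0, -0.0]
contact_force: [0.0, -1.1, 0.4]
gripper_width: 0.497
grasp_force: 0.0
time: 12.9
tool_pos: [0.5126, 0.1725, 0.2361]
tool_rot: [0.0, 0.0, 1.0, -0.0]
contact_force: [0.3, 1.1, -0.3]
gripper_width: 0.502
grasp_force: 0.0
```

View pics/w6.png

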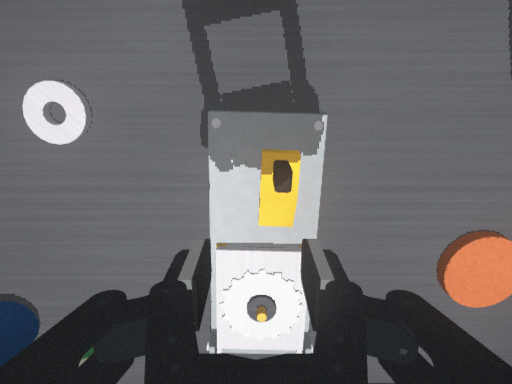

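The wrist view shows the base's back edge (208,112)–(326,115), the plate's front edge near row 245, the yellow wedge (258–300, 150–227), and the black post around (283,176).

Run:
```python
from h import *
np.set_printoptions(precision=4,suppress=True)
c=np.load("w6.npy",allow_pickle=True).item(); im=cv2.imread("pics/w6.png"); hsv=cv2.cvtColor(im,cv2.COLOR_BGR2HSV)
P=lambda p,z:plane(c,p,z)[:2]
m=cv2.inRange(hsv,(18,120,60),(35,255,255)); m[:140]=0;m[235:]=0;m[:,:250]=0;m[:,310:]=0
for y in range(148,230,5):
    xs=np.flatnonzero(m[y]); z=.038
    if len(xs): print(y,xs.min(),xs.max(),P((xs.min(),y),z),P((xs.max()+1,y),z))
ys=np.flatnonzero(m.any(1));print("rows",ys.min(),ys.max(),"front",P((277,ys.max()+1),.018),"back top",P((280,ys.min()),.038))
# base edges: left/right boundary bench (dark) vs base in rows
g=im.mean(2)
for y in (170,200,230):
    row=g[y]; L=np.argmax(np.abs(np.diff(row[195:225])))+196; Rr=np.argmax(np.abs(np.diff(row[308:335])))+309
    print("base",y,L,Rr,P((L,y),.014),P((Rr,y),.014),g[y,200:216].astype(int))
for x in (230,250,270,300): 
    k=np.argmax(np.abs(np.diff(g[100:125,x])))+101; e=np.argmax(np.abs(np.diff(g[236:256,x])))+237; print("back",x,k,P((x,k),.014),"plate",e,P((x,e),.032))
d=cv2.inRange(hsv,(0,0,0),(180,255,70))|((g<60).astype('uint8')*255)
q=np.zeros_like(d);q[152:205,266:300]=d[152:205,266:300]
for y in range(154,200,3):
    xs=np.flatnonzero(q[y]); print(y,xs.min() if len(xs) else 0,xs.max() if len(xs) else 0,end=' | ')
print(im[152:200:4,280].tolist())
```

```text
153 262 299 [0.5018 0.179 ] [0.5018 0.2184]
158 262 299 [0.5071 0.1791] [0.5071 0.2186]
163 261 299 [0.5124 0.178 ] [0.5124 0.2188]
168 261 299 [0.5177 0.1781] [0.5178 0.219 ]
173 261 298 [0.5231 0.1781] [0.5232 0.2182]
178 261 298 [0.5286 0.1781] [0.5287 0.2184]
183 260 297 [0.5341 0.177 ] [0.5342 0.2175]
188 260 297 [0.5397 0.1771] [0.5397 0.2177]
193 260 297 [0.5453 0.1771] [0.5453 0.2179]
198 260 296 [0.551  0.1771] [0.551  0.2171]
203 260 295 [0.5567 0.1771] [0.5567 0.2162]
208 259 295 [0.5625 0.176 ] [0.5625 0.2164]
213 259 294 [0.5683 0.176 ] [0.5683 0.2155]
218 259 293 [0.5742 0.176 ] [0.5742 0.2146]
223 259 292 [0.5801 0.1761] [0.5802 0.2137]
rows 150 226 front [0.5936 0.1974] back top [0.4987 0.1976]
base 170 219 323 [0.5257 0.1311] [0.5258 0.2483] [112 112 113 112 113 114 111 110 130 197 212 215 214 214 214 212]
base 200 209 320 [0.5614 0.1183] [0.5615 0.247 ] [116 114 117 114 114 116 116 114 107 186 212 215 213 215 214 213]
base 230 210 317 [0.5992 0.1179] [0.5993 0.2455] [107 107 108 109 109 109 105 109 110 135 201 213 213 213 212 211]
back 230 111 [0.4609 0.1451] plate 243 [0.6074 0.1429]
back 250 112 [0.462  0.1665] plate 251 [0.6176 0.1658]
back 270 113 [0.4631 0.1879] plate 251 [0.6177 0.1889]
back 300 113 [0.4631 0.22  ] plate 252 [0.619  0.2237]
154 0 0 | 157 0 0 | 160 0 0 | 163 275 288 | 166 274 289 | 169 274 290 | 172 274 291 | 175 274 275 | 178 0 0 | 181 0 0 | 184 0 0 | 187 0 0 | 190 0 0 | 193 0 0 | 196 0 0 | 199 0 0 | [[54, 127, 157], [52, 133, 170], [51, 82, 98], [46, 53, 65], [49, 57, 68], [54, 62, 75], [51, 61, 74], [56, 68, 78], [51, 66, 77], [74, 81, 93], [65, 141, 179], [81, 220, 250]]
```

Wedge: centre ≈ (0.5485, 0.198), yaw ≈ −0.02, length 90 mm (matches). Post at ≈ (0.5215, 0.1985), plate edge at x ≈ 0.6175. Descending.

```bash
python3 shift.py '[[0.5,-0.009,0.026,0.03,0,0,0.022],[0.5,0,0,0.05,0,0,0],[0.5,0,0,0.04,0,0,0],[0.5,0,0,0,0,0,0],[0.5,0,0,0,0,0,0]]'
python3 - <<'E'
from h import *
np.set_printoptions(precision=4,suppress=True)
s=state();r=rot(s["tool_rot"]);print(s["tool_pos"],r.inv().apply(np.array([.5215,.1985,.047])-s["tool_pos"]))
c=np.load("w6.npy",allow_pickle=True).item()
print([plane(c,p,.08) for p in ((274,170),(291,170),(282,162),(282,178))])
E
```

```text
time: 13.58
tool_pos: [0.5227, 0.1988, 0.118]
tool_rot: [0.001, 0.011, 1.0, 0.0]
contact_force: [-0.5, 0.2, 0.0]
gripper_width: 0.498
grasp_force: 0.0
[0.5227 0.1988 0.118 ] [ 0.0013 -0.0004  0.071 ]
[array([0.5097, 0.1894, 0.08  ]), array([0.5097, 0.2051, 0.08  ]), array([0.5022, 0.1966, 0.08  ]), array([0.5173, 0.1969, 0.08  ])]
```

```bash
python3 shift.py '[[0.5,0.002,-0.001,0.04,0,0,0],[0.5,0,0,0.031,0,0,0],[0.5,0,0,0,0,0,0],[0,0,0,0,0,0,0],[0,0,0,0,0,0,0]]' && python3 shift.py '[[0,0,0,0,0,0,0],[0,0,0,0,0,0,0]]'
python3 - <<'E'
from h import *
print(state()["tool_pos"],state()["contact_force"])
D=cams.camera_params("side");im=cams.grab_frame("side");w=cams.grab_frame("wrist")
cv2.imwrite("pics/g.png",cv2.cvtColor(np.hstack([cv2.resize(im[140:215,195:295],(400,300),interpolation=2),cv2.resize(w,(400,300))]),cv2.COLOR_RGB2BGR))
E
```

```text
time: 14.2
tool_pos: [0.522, 0.1982, 0.0485]
tool_rot: [0.003, 0.011, 1.0, 0.001]
contact_force: [0.0, -0.3, 6.9]
gripper_width: 0.175
grasp_force: 59.9
time: 14.45
tool_pos: [0.522, 0.1982, 0.0485]
tool_rot: [0.003, 0.011, 1.0, 0.001]
contact_force: [0.6, -0.4, 7.0]
gripper_width: 0.18
grasp_force: 59.4
[0.52197559 0.19817348 0.04846264] [ 0.55232285 -0.43462919  6.9930439 ]
```

View pics/g.png

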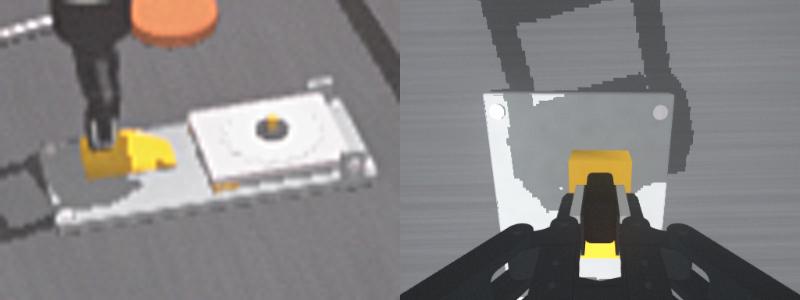

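The post is firmly held and the wedge lies flat in line with the base. Pushing in.

```bash
python3 shift.py '[[0,-0.008,0,0,0,0,0],[0,-0.008,0,0,0,0,0],[0,-0.006,0,0,0,0,0],[0,0,0,0,0,0,0]]' && python3 shift.py '[[0,-0.003,0,0,0,0,0],[0,0,0,0,0,0,0]]' && python3 shift.py '[[0,-0.003,0,0,0,0,0],[0,0,0,0,0,0,0]]'
```

```text
time: 15.05
tool_pos: [0.5443, 0.1977, 0.0484]
tool_rot: [0.003, 0.011, 1.0, 0.001]
contact_force: [1.3, 0.4, 5.5]
gripper_width: 0.174
grasp_force: 59.5
time: 15.3
tool_pos: [0.5468, 0.1976, 0.0484]
tool_rot: [0.002, 0.011, 1.0, 0.001]
contact_force: [-1.9, 0.4, 7.0]
gripper_width: 0.178
grasp_force: 59.7
time: 15.55
tool_pos: [0.5497, 0.1976, 0.0484]
tool_rot: [0.002, 0.011, 1.0, 0.001]
contact_force: [-0.6, 0.6, 6.2]
gripper_width: 0.182
grasp_force: 59.7
```

Moved 27.7 mm, no contact yet. Continuing in 2 mm steps.

```bash
for i in 1 2; do python3 shift.py '[[0,-0.002,0,0,0,0,0],[0,0,0,0,0,0,0]]'|grep -E 'pos|contact'; done; python3 shift.py '[[0,-0.002,0,0,0,0,0],[0,0,0,0,0,0,0]]'|grep -E 'pos|contact'; python3 shift.py '[[0,-0.002,0,0,0,0,0],[0,0,0,0,0,0,0]]'|grep -E 'pos|contact'
```

```text
tool_pos: [0.5506, 0.1976, 0.0484]
contact_force: [-6.7, 0.3, 11.5]
tool_pos: [0.5521, 0.1976, 0.0484]
contact_force: [-8.7, 0.9, 12.2]
tool_pos: [0.554, 0.1975, 0.0484]
contact_force: [-8.0, 0.4, 12.0]
tool_pos: [0.5557, 0.1975, 0.0484]
contact_force: [-10.1, -0.8, 13.5]
```

```bash
python3 shift.py '[[0,-0.002,0,0,0,0,0],[0,0,0,0,0,0,0]]'|grep -E 'pos|contact'; python3 shift.py '[[0,-0.002,0,0,0,0,0],[0,0,0,0,0,0,0]]'|grep -E 'pos|contact'
```

```text
tool_pos: [0.5565, 0.1975, 0.0486]
contact_force: [-15.2, -0.1, 17.5]
tool_pos: [0.5583, 0.1975, 0.0485]
contact_force: [-15.2, -1.0, 18.3]
```

Run:
```python
from h import *
f=cams.grab_frame("scene");d=cams.grab_frame("side")
for n,im in(("s",f),("d",d)): cv2.imwrite(f"pics/{n}7.png",cv2.cvtColor(im,cv2.COLOR_RGB2BGR))
a=cv2.imread("pics/side0.png");b=cv2.imread("pics/d7.png")
# plate top white region: row of brightness crossing of front corner / far hinge over columns
for x in range(244,285,6):
    print(x,a[160:198,x].mean(1).astype(int).tolist()[::1][:38]);print('   ',b[160:198,x].mean(1).astype(int).tolist())
```

```text
244 [128, 127, 130, 131, 127, 129, 126, 165, 234, 249, 246, 247, 248, 242, 217, 196, 154, 137, 131, 167, 217, 219, 221, 222, 221, 220, 222, 223, 222, 225, 210, 146, 132, 125, 135, 134, 128, 129]
    [126, 125, 122, 124, 125, 124, 122, 183, 243, 247, 244, 246, 246, 238, 206, 177, 177, 189, 173, 124, 150, 193, 222, 217, 217, 219, 219, 218, 218, 223, 207, 144, 129, 124, 131, 127, 126, 129]
250 [131, 132, 131, 129, 128, 123, 162, 234, 248, 244, 243, 240, 236, 241, 239, 234, 243, 244, 243, 243, 243, 244, 245, 244, 215, 169, 152, 172, 213, 198, 145, 123, 109, 132, 134, 132, 128, 132]
    [125, 126, 128, 127, 128, 119, 160, 231, 245, 242, 241, 233, 223, 240, 241, 236, 243, 242, 243, 242, 242, 243, 245, 241, 188, 160, 144, 165, 209, 196, 142, 120, 104, 128, 129, 127, 126, 125]
256 [131, 131, 130, 131, 128, 166, 240, 250, 247, 246, 246, 246, 246, 246, 246, 246, 246, 247, 245, 242, 240, 246, 246, 215, 163, 145, 178, 231, 210, 141, 123, 108, 128, 131, 133, 134, 132, 133]
    [124, 126, 124, 126, 121, 162, 245, 251, 246, 245, 245, 245, 245, 245, 245, 245, 245, 246, 245, 239, 239, 245, 242, 190, 
[... 929 characters left out ...]
 239, 240, 244, 246, 245, 218, 161, 142, 174, 234, 214, 141, 126, 114, 131, 132, 134, 134, 131, 133, 133, 133, 131]
    [182, 166, 139, 209, 251, 245, 243, 243, 242, 241, 246, 247, 244, 247, 244, 238, 234, 239, 244, 243, 212, 160, 138, 170, 227, 209, 140, 119, 111, 128, 127, 129, 132, 129, 128, 127, 128, 128]
280 [129, 129, 133, 129, 133, 164, 203, 220, 221, 219, 219, 218, 220, 229, 241, 246, 245, 231, 168, 135, 127, 130, 134, 144, 143, 136, 134, 127, 134, 134, 131, 132, 135, 132, 138, 134, 135, 135]
    [125, 129, 127, 126, 130, 160, 198, 215, 218, 217, 214, 215, 216, 226, 239, 244, 243, 226, 164, 133, 127, 126, 129, 137, 139, 131, 133, 125, 128, 128, 127, 129, 128, 131, 128, 128, 132, 127]
```

Side view shows a sub-pixel rise at the plate's front only, and the push force stepped to 15 N at TCP x ≈ 0.556, so the plate is starting to lift. About 6 mm more.

```bash
python3 shift.py '[[0,-0.002,0,0,0,0,0],[0,0,0,0,0,0,0],[0,-0.002,0,0,0,0,0],[0,0,0,0,0,0,0]]'|grep -E 'time|pos|rot|contact'; python3 shift.py '[[0,-0.002,0,0,0,0,0],[0,0,0,0,0,0,0],[0,0,0,0,0,0,0]]'|grep -E 'time|pos|rot|contact'
python3 - <<'E'
from h import *
d=cv2.cvtColor(cams.grab_frame("side"),cv2.COLOR_RGB2BGR);a=cv2.imread("pics/side0.png")
cv2.imwrite("pics/d8.png",d)
for x in range(244,275,3):
    # lower edge of plate's white top: sub-pixel crossing of 205
    def cr(im):
        y=im[175:195,x].mean(1); i=np.flatnonzero((y[:-1]>=205)&(y[1:]<205))
        return 175+i[0]+(y[i[0]]-205)/(y[i[0]]-y[i[0]+1]) if len(i) else None
    print(x,cr(a),cr(d))
D=cams.camera_params("side"); 
for X in ([.62,.128,.032],[.62,.128,.036]): print(proj(D,X))
E
```

```text
time: 17.65
tool_pos: [0.5622, 0.1974, 0.0486]
tool_rot: [-0.002, 0.011, 1.0, 0.0]
contact_force: [-15.7, -1.4, 18.5]
time: 18.02
tool_pos: [0.5641, 0.1973, 0.0486]
tool_rot: [-0.002, 0.011, 1.0, 0.0]
contact_force: [-17.0, -0.2, 18.2]
244 190.07894736842104 190.04522613065328
247 182.2803738317757 181.1404958677686
250 184.2173913043478 183.15686274509804
253 183.55050505050505 182.70886075949366
256 183.2051282051282 182.38297872340425
259 182.59183673469389 182.11688311688312
262 182.19148936170214 181.5252525252525
265 181.58333333333334 179.97321428571428
268 181.21935483870968 180.71153846153845
271 180.58947368421053 180.37362637362637
274 180.23976608187135 180.08724832214764
[249.03866743 182.98641855]
[249.01651237 182.16470625]
```

The front edge is up about 1.0 px, where 0.82 px corresponds to 4 mm. That gives a gap of about 4–4.5 mm, which agrees with 8 mm of push past contact. Everything is steady, so I'm handing in.

```bash
python3 shift.py '[[0,0,0,0,0,0,0],[0,0,0,0,0,0,0]]'|grep -E 'pos|contact|grasp'; python3 -c "
from plant import manip, cams, state
print(manip.job_done())"
```

```text
tool_pos: [0.5641, 0.1974, 0.0486]
contact_force: [-16.0, -0.7, 19.0]
grasp_force: 61.2
the job is handed in; nothing more can be done
None
```

I handed the job in at about 18 s; no verdict came back. The knob is at the green mark, the lock fork is home against its end stop, and the wedge is still held with the plate raised about 4 mm.

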